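Snap the sprung dust cap onto the wax tank's filler neck

TASK

The wax tank with the blue collar has been filled: pick up the dust cap with the blue tabs by squeezing its two tabs together, set it down flat on the blue-collared filler neck while still squeezing, and let go so that the tabs spring out fully under the collar's rim. The yellow-tabbed cap and the yellow-collared tank are not part of this job.

Things in the scene. Friction and masses are not known exactly. Their poses are not given: they have to be found in the camera images.
- blue_cap: Round white dust cap, 88 mm across, with two upright BLUE tabs on top (a yellow-tabbed one is not wanted). Origin: centre of its underside, on the table; z up. Disc from 16 to 21 mm above the origin. The tabs face each other along the cap's y axis, each 24 mm wide (x), 6 mm thick, 21 to 47 mm above the origin; over their outer faces 64 mm free, 42 mm squeezed fully in. Mass about 0.12 kg.
- blue_tank_mouth (a point): Centre of the mouth of the BLUE-collared neck, level with its rim, 75 mm above the table; z up. The neck, 86 mm across and 30 mm high, stands amid a white tank 140 mm square, 45 mm high, fixed. The rim is 4 mm thick, its hole 62 mm; below it is 78 mm wide and open 30 mm deep. The cap enters squeezed, any way round, until its disc lies on the rim: its origin 16 mm below this point.
- blue_cap_left (a joint): Travel of the blue cap's tab on its +y side: 0 = sprung fully out, 0.011 m = squeezed fully in to its stop. The spring takes 2.4 N at 0, 5.7 N fully in; a grip of 20 N or more across both tabs squeezes them home and carries the cap.
- blue_cap_right (a joint): The same for the tab on the -y side. Below the disc each tab carries a 14 mm wide hook that moves with it: the two hooks span 69 mm free, 47 mm squeezed; their upper faces lie 8.5 mm below the disc, their feet 15 mm. A 28 mm round housing between them reaches the cap's origin.

How it is judged:
By the outcome, as a careful person would: the job done as asked, in the order asked, and still so for the second after the job is handed in, with the robot touching nothing.
It also fails if it takes over 35 s, if anything falls off the work surface, if the arm or the gripper's body presses on something with over 40 N, if the wrist force passes 120 N, or if a joint passes its speed limit or range.

ROBOT

A 6-joint arm with a two-finger parallel gripper is mounted at the origin on the work surface. World frame = base frame: x ahead of the robot, y to its left, z up, the work surface at z = 0. Lengths are in m, angles in rad, forces in N, time in s.
With the tool pointing down it reaches from about 0.25 to 0.775 m from the base axis. Payload 4 kg.
Tool frame: the origin (TCP) lies midway between the tips of the shut fingers; the grasp point (between the pads) lies 19 mm behind it; z points along the fingers, x is the direction in which the jaws open and shut, and the axes are right-handed (so a half turn about z gives the same grasp; the last joint's range is limited). The gripper opens to 94 mm and grips with 3 to 60 N. Pads are 16 mm wide; open, the fingers measure 119 mm over their backs; the gripper's body (75 mm by 177 mm) begins 78 mm behind the grasp point.
Start: joints at [-1.442, 0.087, 1.371, -0, 1.684, -0.103], TCP at [0.126, -0.535, 0.206] pointing down, gripper open.
Joint ranges: [-3.1, 3.1], [-0.76, 2.03], [0.27, 2.55], [-1.08, 4.22], [0.17, 2.65], [-2.57, 2.57]. Speed limits (rad/s): [2.79, 2.79, 3.14, 3.14, 3.14, 3.14].

INTERFACE

Orientations are given as [roll, pitch, yaw] about the fixed x, y, z axes, in that order (R = Rz(yaw) Ry(pitch) Rx(roll)).
In Python, from bench import robot, eyes, close_job gives the robot as it stands.
- The arm moves only by the shell command python3 -m jog 'ROWS'. ROWS is JSON, a list of rows, each a list of 3 entries, a list of its own where there are three numbers: the turn, a rotation vector about the tool's x, y, z in degrees, then the shift along the tool's x, y, z in mm, then the closure, from -1 (fully open) to 1 (shut). In form: [[[wx, wy, wz], [x, y, z], claw], ...]. A call has 1 to 5 rows; each row is the pose to reach, as a shift and turn from the pose commanded when the call began, along the tool's axes at that moment; what a row does not reach only later rows make up. A row lasts 1/10 s, in which the tool goes at most 50 mm and 8.59 degrees, less where a joint would pass 70% of its speed; a pose out of reach is approached as far as the arm can. A call with a gripper value outside its range is refused whole. The fingers move at their own pace and stop on an object; the grip force is fixed at half the most. Time passes only in rows, so rows that repeat a pose let the fingers close. It gives the time, the measured TCP pose, the force and the opening at its end, in the units of the state.
- robot.get_obs(): the state, without advancing time (a new reading comes with each control period).
- eyes.snapshot(name): name is "scene" or "top" or "wrist"; returns (picture, depth): 480x640x3 uint8, red, green, blue; 480x640 float32, m along the optical axis (not along the pixel's ray), 0 where there is no reading.
- eyes.camera_params(name): a dict with "mtx" (3x3 intrinsics, pixels), "world_to_cam" (4x4, takes a point from world to camera coordinates). Camera axes: x right, y up, looking along -z (the intrinsics and any distortion apply to the point x, -y, -z); pixel columns grow to the right and rows downward; lengths in m; the calibration is good to about 2 mm. A picture is of the moment at which its call begins: read the wrist's pose just before it. camera_params takes no time and is no camera call; for the wrist camera it gives the pose at the moment of the call.
- close_job(): hands the job in, once; it reports no verdict.
The state is a dict: "time": time; "joint_positions": joint angles; "qvel": joint speeds; "joint_torque": joint torques, N m; "tool_pos": TCP position; "ee_rot": TCP orientation; "wrist_force": force on the tool from outside, world axes, zero at the start; "wrist_torque": the same for the moment, N m; "width": finger opening in m.
Only numpy, scipy, OpenCV 4.12 (cv2) and the standard library are available. Lean on these libraries where they do the work, as an engineer would, in place of code of your own. Each camera call takes 0.05 s, during which the arm holds its last target. There are 200 camera calls.

## Working session

There is one attempt and no reset: what is moved stays moved. The work goes in short steps, Python scripts to look and compute and a shell command to move; the robot and the scene stay as the last step left them, time stands still between calls to the robot, and variables do not carry over. Pictures are saved under pics/ and viewed, about 8 in all and at most 12, crops included, and the job is handed in when it is done.

```bash
mkdir -p pics; ls; cat > h.py <<'E'
import numpy as np, cv2
from bench import robot, eyes, close_job
from scipy.spatial.transform import Rotation as R
def snap(n,save=None):
    p=eyes.camera_params(n); im,d=eyes.snapshot(n)
    if save: cv2.imwrite('pics/'+save,im[:,:,::-1])
    return im,d,np.array(p['mtx']),np.array(p['world_to_cam'])
def ray(K,W,uv):
    uv=np.atleast_2d(uv).astype(float)
    d=np.c_[(uv[:,0]-K[0,2])/K[0,0],-(uv[:,1]-K[1,2])/K[1,1],-np.ones(len(uv))]
    C=np.linalg.inv(W); return C[:3,3],d@C[:3,:3].T
def onplane(K,W,uv,z):
    o,d=ray(K,W,uv); return o+d*((z-o[2])/d[:,2])[:,None]
def cloud(K,W,d,m):
    v,u=np.nonzero(m&(d>0)); o,r=ray(K,W,np.c_[u,v]); return o+r*d[v,u][:,None]
def masks(im):
    h=cv2.cvtColor(im,cv2.COLOR_RGB2HSV)
    return {'blue':cv2.inRange(h,(95,90,50),(130,255,255))>0,'yel':cv2.inRange(h,(18,100,80),(38,255,255))>0}
def tri(r1,r2):
    A=[];b=[]
    for o,d in (r1,r2):
        d=d/np.linalg.norm(d);P=np.eye(3)-np.outer(d,d);A.append(P);b.append(P@o)
    return np.linalg.solve(sum(A),sum(b))
E
python3 - <<'E'
from h import *
print(robot.get_obs())
ims=[]
for n in('scene','top','wrist'):
    im,d,K,W=snap(n,n+'0.png'); print(n,np.linalg.inv(W)[:3].round(3).tolist(),K[0].round(1),d[d>0].min(), (d==0).mean())
    for c,m in masks(im).items():
        k,l,s,ce=cv2.connectedComponentsWithStats(m.astype('uint8'))
        for i in range(1,k):
            if s[i,4]>40:
                P=cloud(K,W,d,l==i); print(c,s[i].tolist(),ce[i].round(1),np.median(P,0).round(3) if len(P) else None, P.max(0).round(3) if len(P) else 0)
    ims.append(cv2.resize(im,(400,300)))
cv2.imwrite('pics/all.png',np.vstack([np.hstack(ims[:2]),np.hstack([ims[2],ims[2]*0])])[:,:,::-1])
E
```

```text
pics
{'time': 0.0, 'joint_positions': array([-1.44213070e+00,  8.79388307e-02,  1.37224612e+00, -4.49326420e-05,
        1.68356518e+00, -1.03077615e-01]), 'qvel': array([ 0.00029714, -0.00060999, -0.00104961,  0.00062471,  0.00031383,
        0.00045729]), 'joint_torque': array([ 3.54371048e-05, -3.40185320e+01, -3.02423823e+01,  7.18131359e-02,
        3.30305204e-02, -1.64930043e-04]), 'tool_pos': array([ 0.1262435 , -0.53476058,  0.20431713]), 'ee_rot': array([-3.14141508e+00,  2.15061448e-03, -1.33905790e+00]), 'wrist_force': array([ 0.10132519, -0.40226906, -0.10292905]), 'wrist_torque': array([-0.00706387,  0.00385953, -0.01716466]), 'width': 0.09434503607292416}
scene [[0.802, -0.314, 0.509, 0.95], [0.598, 0.414, -0.687, -0.534], [0.005, 0.855, 0.519, 0.488]] [490.    0.  317.5] 0.46735206 0.004195963541666667
blue [174, 0, 15, 43, 188] [181.7  14.3] [-2.483  2.256  0.05 ] [-2.432  2.328  0.112]
blue [463, 159, 31, 18, 356] [477.9 167.4] [0.622 0.52  0.056] [0.656 0.526 0.071]
blue [377, 274, 16, 16, 212] [384.7 281.7] [0.662 0.031 0.036] [0.673 0.099 0.048]
blue [375, 296, 1
[... 1089 characters left out ...]
1.5] [0.462 0.061 0.046] [0.473 0.066 0.05 ]
yel [286, 302, 10, 11, 84] [290.7 307.2] [0.45  0.035 0.021] [0.459 0.044 0.025]
yel [302, 308, 9, 14, 60] [305.9 314.2] [0.44  0.008 0.046] [0.451 0.016 0.049]
wrist [[0.23, 0.938, 0.26, 0.201], [-0.973, 0.222, 0.06, -0.518], [-0.001, -0.267, 0.964, 0.384]] [345.4   0.  324.4] 0.055725846 0.003994140625
blue [245, 335, 132, 26, 3157] [308.8 348.3] [ 0.002 -0.545  0.082] [ 0.155 -0.484  0.316]
yel [92, 358, 16, 57, 299] [ 97.7 388.2] [ 0.141 -0.482  0.322] [ 0.145 -0.481  0.324]
yel [543, 359, 14, 56, 295] [551.2 388.2] [ 0.163 -0.576  0.322] [ 0.167 -0.574  0.324]
yel [360, 442, 67, 1, 67] [393. 442.] [ 0.147 -0.544  0.328] [ 0.149 -0.538  0.329]
```

View pics/all.png

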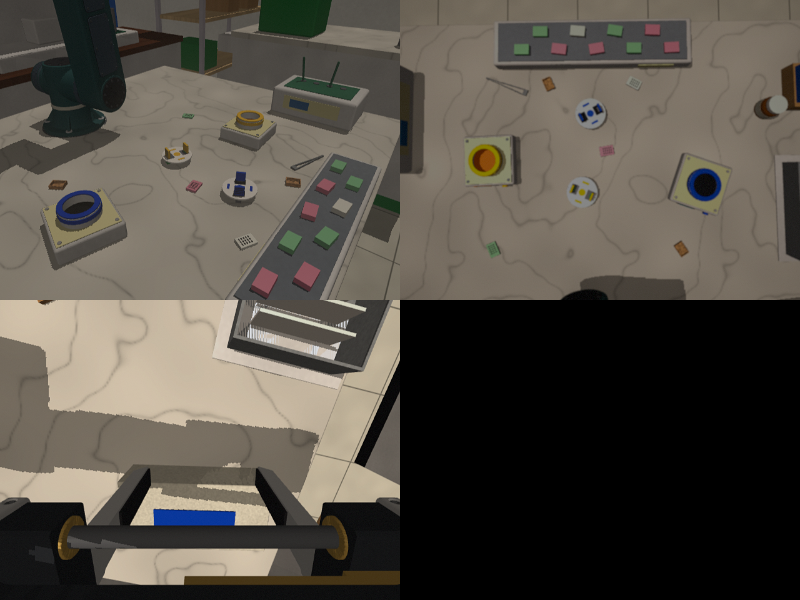

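The overview shows the blue cap at top-view pixel (304,181) and the blue tank at (485,295). The yellow cap and tank are well clear of both. Next I'll measure across two views.

```bash
cat > meas.py <<'E'
from h import *
def comps(m,a=40):
    k,l,s,ce=cv2.connectedComponentsWithStats(m.astype('uint8')); return [(ce[i],l==i,s[i]) for i in range(1,k) if s[i,4]>a]
def ring(m):
    c=max(cv2.findContours(m.astype('uint8'),cv2.RETR_EXTERNAL,cv2.CHAIN_APPROX_NONE)[0],key=cv2.contourArea)
    return c
E
python3 - <<'E'
from meas import *
S=snap('scene');T=snap('top')
# tabs: top-face via depth in top, triangulate with scene upper pixels
for im,d,K,W in (T,S):
    m=masks(im)['blue']
    for ce,mm,s in comps(m):
        P=cloud(K,W,d,mm)
        P=P[np.abs(P[:,:2]-[.5,0]).max(1)<.45]
        if not len(P): continue
        z=np.percentile(P[:,2],95); Q=P[P[:,2]>z-.004]
        print(ce.round(1),'ztop',z.round(4),'n',len(Q),'mean',Q.mean(0).round(4))
# ring: hull centre of top-rim pixels from both views -> triangulate
for im,d,K,W in (T,S):
    m=masks(im)['blue']
    ce,mm,s=max(comps(m),key=lambda c:c[2][4])
    # rim pixels: inner hole contour (rim top inner edge, 62mm)
    cs,hi=cv2.findContours(mm.astype('uint8'),cv2.RETR_CCOMP,cv2.CHAIN_APPROX_NONE)
    for c,h in zip(cs,hi[0]):
        if len(c)<40: continue
        for z in (.075,):
            p=onplane(K,W,c[:,0,:],z)[:,:2]
            (x,y),r=cv2.minEnclosingCircle((p*1000).astype('float32'))
            e=cv2.fitEllipse((p*1000).astype('float32'))
            print('hole' if h[3]>=0 else 'outer','circle',x,y,r,'ell',np.round(e[0],1),np.round(e[1],1))
# triangulated tabs: top centroid (top faces) vs scene
def topface(V):
    im,d,K,W=V;m=masks(im)['blue'];out=[]
    for ce,mm,s in comps(m):
        v,u=np.nonzero(mm&(d>0));o,r=ray(K,W,np.c_[u,v]);P=o+r*d[v,u][:,None]
        k=(P[:,2]>.043)&(np.hypot(P[:,0]-.674,P[:,1]-.01)<.06)
        if k.sum()>8: out.append((P[k].mean(0),np.array([u[k].mean(),v[k].mean()])))
    return sorted(out,key=lambda t:t[0][1])
for a,b in zip(topface(S),topface(T)):
    ra=ray(S[2],S[3],a[1]);rb=ray(T[2],T[3],b[1])
    print('tab',a[0].round(4),b[0].round(4),'tri',tri((ra[0],ra[1][0]),(rb[0],rb[1][0])).round(4))
E
```

```text
[318.5 172.1] ztop 0.0482 n 34 mean [ 0.6863 -0.0165  0.0464]
[304.3 180.9] ztop 0.0239 n 62 mean [0.6742 0.0093 0.0218]
[289.5 187.1] ztop 0.0483 n 41 mean [0.6597 0.0345 0.0466]
[485. 295.] ztop 0.0759 n 826 mean [ 0.4707 -0.292   0.074 ]
[384.7 281.8] ztop 0.0465 n 57 mean [0.662  0.0312 0.0453]
[382.8 304. ] ztop 0.0471 n 52 mean [ 0.6888 -0.0195  0.0461]
[125.9 333.6] ztop 0.0756 n 1197 mean [ 0.4742 -0.3     0.0745]
outer circle 471.6503601074219 -291.1726379394531 44.06867980957031 ell [ 471.2 -291.1] [83.3 87.1]
hole circle 470.64422607421875 -293.9218444824219 31.24920082092285 ell [ 470.6 -293.8] [60.3 61.3]
outer circle 481.0433349609375 -301.31817626953125 51.965049743652344 ell [ 481.  -301.9] [ 86.9 103.5]
hole circle 485.48809814453125 -304.26861572265625 42.588504791259766 ell [ 469.1 -295.4] [ 88.6 105.1]
hole circle 472.6728210449219 -297.8863830566406 31.9404296875 ell [ 472.8 -297.6] [60.6 62.7]
tab [ 0.6888 -0.0195  0.0461] [ 0.686  -0.0165  0.0461] tri [ 0.6868 -0.0163  0.0431]
tab [0.6617 0.0312 0.0455] [0.6596 0.0347 0.0464] tri [0.6601 0.0348 0.0427]
```

```bash
python3 -m jog '[[[0,0,-8],[-24,-40,0],-1],[[0,0,-14],[-50,-82,0],-1],[[0,0,-14],[-76,-124,0],-1],[[0,0,-14],[-102,-166,0],-1],[[0,0,-14],[-130,-212,0],-1]]'
cat > rel.py <<'E'
import sys
from h import *
o=robot.get_obs(); Rm=R.from_euler('xyz',o['ee_rot']).as_matrix()
t=np.array([float(a) for a in sys.argv[1:4]])
print('t',round(o['time'],2),'pos',o['tool_pos'].round(4),'rpy',np.degrees(o['ee_rot']).round(2),'F',o['wrist_force'].round(1),'w',round(o['width'],4))
print('tool shift mm',((t-o['tool_pos'])@Rm*1000).round(1))
if len(sys.argv)>4:
    y=np.degrees(np.arctan2(Rm[1,0],Rm[0,0])); print('turn z',-(float(sys.argv[4])-y))
E
python3 rel.py .673 .009 .13 -62.7
```

```text
time: 0.75
tool_pos: [0.301, -0.3612, 0.2055]
ee_rot: [-3.141, -0.0, -1.095]
wrist_force: [1.2, -1.0, 0.5]
width: 0.0938
t 0.75 pos [ 0.301  -0.3612  0.2055] rpy [-1.7999e+02 -2.0000e-02 -6.2760e+01] F [ 1.2 -1.   0.5] w 0.0938
tool shift mm [-159.  -500.2   75.5]
turn z -0.06255322529000296
```

```bash
python3 -m jog '[[[0,0,0],[-14,-46,0],-1],[[0,0,0],[-28,-92,0],-1],[[0,0,0],[-42,-138,0],-1],[[0,0,0],[-56,-184,0],-1],[[0,0,0],[-70,-230,0],-1]]'
python3 rel.py .673 .009 .13 -62.7
```

```text
time: 1.25
tool_pos: [0.4735, -0.1935, 0.2056]
ee_rot: [-3.141, -0.001, -1.095]
wrist_force: [-0.5, -0.8, 0.3]
width: 0.0941
t 1.25 pos [ 0.4735 -0.1935  0.2056] rpy [-1.7999e+02 -4.0000e-02 -6.2710e+01] F [-0.5 -0.8  0.3] w 0.0941
tool shift mm [ -88.6 -270.1   75.6]
turn z -0.013728488164048258
```

```bash
python3 -m jog '[[[0,0,0],[-12,-46,8],-1],[[0,0,0],[-25,-92,16],-1],[[0,0,0],[-38,-138,25],-1],[[0,0,0],[-52,-182,35],-1],[[0,0,0],[-66,-220,45],-1]]'
python3 rel.py .673 .009 .13 -62.7
```

```text
time: 1.75
tool_pos: [0.639, -0.0337, 0.1596]
ee_rot: [3.141, 0.0, -1.094]
wrist_force: [-0.6, -0.4, -0.1]
width: 0.0939
t 1.75 pos [ 0.639  -0.0337  0.1596] rpy [ 1.7999e+02  1.0000e-02 -6.2670e+01] F [-0.6 -0.4 -0.1] w 0.0939
tool shift mm [-22.3 -49.8  29.6]
turn z 0.030513315377618255
```

```bash
python3 -m jog '[[[0,0,0],[-11,-25,5],-1],[[0,0,0],[-22,-50,10],-1],[[0,0,0],[-22,-50,10],-1]]'
cat > tabs.py <<'E'
import sys
from meas import *
o=robot.get_obs(); im,d,K,W=snap('wrist',sys.argv[1])
m=masks(im)['blue']
for ce,mm,s in comps(m):
    v,u=np.nonzero(mm&(d>0)); P=cloud(K,W,d,mm)
    z=np.percentile(P[:,2],95);k=P[:,2]>z-.003
    pl=onplane(K,W,np.c_[u,v][k],.047)
    r=cv2.minAreaRect((pl[:,:2]*1000).astype('float32'))
    print(s.tolist(),'ztop',z.round(4),'depthmean',P[k].mean(0).round(4),'rect',np.round(r[0],1),np.round(r[1],1),round(r[2],1))
E
python3 tabs.py w1.png; python3 rel.py .673 .009 .08 -62.7
```

```text
time: 2.05
tool_pos: [0.6727, 0.01, 0.1481]
ee_rot: [3.14, 0.002, -1.091]
wrist_force: [-0.1, 0.4, -0.2]
width: 0.0943
[318, 193, 22, 6, 132] ztop 0.0228 depthmean [0.6983 0.0195 0.0217] rect [701.8  21.7] [ 4.1 17.2] 27.6
[291, 214, 8, 32, 219] ztop 0.0478 depthmean [0.6609 0.033  0.0469] rect [660.9  33.1] [22.8  5.1] 26.3
[357, 214, 10, 33, 282] ztop 0.0479 depthmean [ 0.687  -0.0183  0.0468] rect [687.2 -18.3] [23.7  5.9] 29.1
[318, 216, 21, 21, 348] ztop 0.0226 depthmean [0.6732 0.007  0.0215] rect [678.8  10.1] [17.3 16.8] 27.6
[317, 253, 22, 5, 110] ztop 0.0228 depthmean [ 0.6482 -0.0056  0.0217] rect [655.9  -1.4] [ 3.6 18. ] 27.6
t 2.1 pos [0.672  0.0082 0.1489] rpy [ 1.7987e+02  6.0000e-02 -6.2580e+01] F [ 0.1 -0.6 -0.2] w 0.0938
tool shift mm [-0.2 -1.4 68.9]
turn z 0.11886672731098713
```

View pics/w1.png

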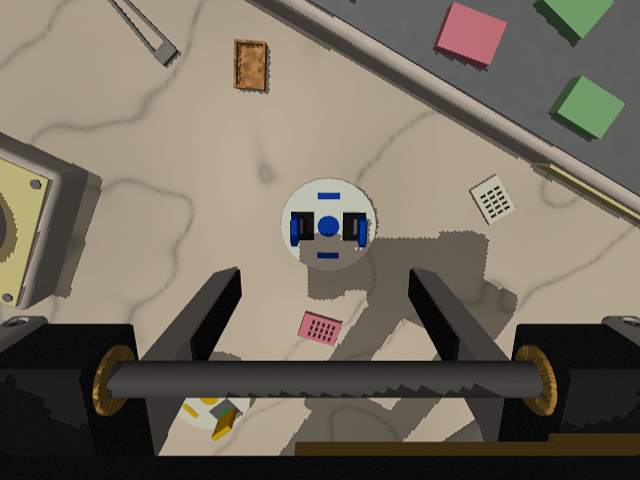

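The wrist view shows the blue cap at pixel (328,225) between the fingers, with tab tops at (295,230) and (362,230). Its centre comes out at (0.674, 0.0075), against (0.673, 0.009) from the fixed cameras. Tab tops are at z≈0.047, as expected, so I'm descending.

```bash
python3 -m jog '[[[0,0,0],[0,-1,35],-1],[[0,0,0],[0,-2,65],-1],[[0,0,0],[0,-2,90],-1],[[0,0,0],[0,-2,100],-1],[[0,0,0],[0,-2,100],-1]]'
python3 -m jog '[[[0,0,0],[0,0,0],-1]]'; python3 tabs.py w2.png;python3 rel.py .6738 .008 .027 -62.8
```

```text
time: 2.6
tool_pos: [0.6723, 0.0068, 0.0488]
ee_rot: [3.138, 0.002, -1.096]
wrist_force: [-0.2, -1.0, -0.1]
width: 0.0942
time: 2.7
tool_pos: [0.6745, 0.0071, 0.0521]
ee_rot: [-3.14, -0.001, -1.095]
wrist_force: [-0.3, 0.2, -0.3]
width: 0.0939
[308, 217, 32, 9, 288] ztop 0.0228 depthmean [0.6981 0.0199 0.0217] rect [703.4  22.6] [ 4.5 17.1] 27.2
[268, 246, 15, 51, 486] ztop 0.048 depthmean [0.661  0.0332 0.047 ] rect [661.   33.2] [24.1  5.7] 26.7
[365, 247, 15, 50, 525] ztop 0.048 depthmean [ 0.6873 -0.018   0.047 ] rect [687.  -18.2] [23.5  5.8] 27.5
[309, 249, 30, 29, 690] ztop 0.0224 depthmean [0.6732 0.0071 0.0215] rect [681.5  11.4] [16.9 16.5] 27.2
[309, 299, 30, 8, 239] ztop 0.0227 depthmean [ 0.6484 -0.0056  0.0216] rect [6.597e+02 2.000e-01] [ 4.5 17.1] 27.2
t 2.75 pos [0.675  0.0072 0.0529] rpy [-1.7982e+02 -1.2000e-01 -6.2750e+01] F [-0.   1.  -0.2] w 0.0938
tool shift mm [-1.4  0.8 25.9]
turn z 0.04994987003277629
```

View pics/w2.png

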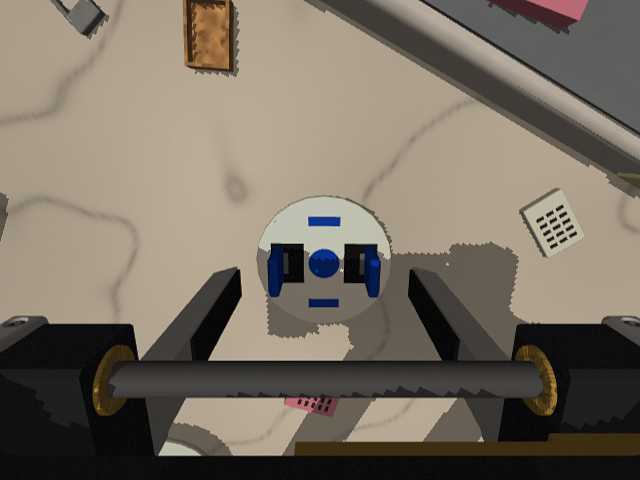

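The tabs are centred between the fingertips: tab mid-column is 324, and the fingertips are at 240 and 409. Commanded z is 0.051, so I'll go down 25 mm and squeeze.

```bash
python3 -m jog '[[[0,0,0],[0,0,12],-1],[[0,0,0],[0,0,22],-1],[[0,0,0],[0,0,25],-1],[[0,0,0],[0,0,25],-1]]'
python3 rel.py .6738 .008 .026 -62.8
```

```text
time: 3.15
tool_pos: [0.6729, 0.0078, 0.024]
ee_rot: [3.139, 0.001, -1.095]
wrist_force: [-0.3, -0.3, 0.5]
width: 0.0938
t 3.15 pos [0.6729 0.0078 0.024 ] rpy [ 1.7987e+02  7.0000e-02 -6.2710e+01] F [-0.3 -0.3  0.5] w 0.0938
tool shift mm [ 0.3 -0.9 -2. ]
turn z 0.08631833546876067
```

```bash
python3 -m jog '[[[0,0,0],[0,0,0],1],[[0,0,0],[0,0,0],1],[[0,0,0],[0,0,0],1],[[0,0,0],[0,0,0],1],[[0,0,0],[0,0,0],1]]';python3 -m jog '[[[0,0,0],[0,0,0],1],[[0,0,0],[0,0,0],1],[[0,0,0],[0,0,0],1]]'
```

```text
time: 3.65
tool_pos: [0.6741, 0.0077, 0.0259]
ee_rot: [-3.141, -0.0, -1.095]
wrist_force: [-0.3, -0.3, 1.0]
width: 0.0576
time: 3.95
tool_pos: [0.6744, 0.0077, 0.0263]
ee_rot: [-3.14, -0.001, -1.095]
wrist_force: [-1.3, 0.8, 4.2]
width: 0.0403
```

```bash
python3 -m jog '[[[0,0,0],[0,0,0],1],[[0,0,0],[0,0,0],1],[[0,0,0],[0,0,-10],1],[[0,0,0],[0,0,-30],1],[[0,0,0],[0,0,-60],1]]';python3 -m jog '[[[0,0,0],[0,0,-40],1],[[0,0,0],[0,0,-80],1],[[0,0,0],[0,0,-94],1],[[0,0,0],[0,0,-94],1]]'; python3 tabs.py w3.png; python3 rel.py .471 -.294 .18
```

```text
time: 4.45
tool_pos: [0.6714, 0.0079, 0.0825]
ee_rot: [3.135, 0.004, -1.095]
wrist_force: [0.2, -0.1, -1.2]
width: 0.0396
time: 4.85
tool_pos: [0.675, 0.0077, 0.1822]
ee_rot: [-3.137, -0.003, -1.095]
wrist_force: [0.5, 0.0, -0.6]
width: 0.0404
[307, 227, 36, 10, 360] ztop 0.1786 depthmean [0.699  0.0201 0.1776] rect [668.4   3.7] [ 8.8 33.1] 27.3
[284, 260, 15, 59, 749] ztop 0.2036 depthmean [0.6671 0.0233 0.2027] rect [593.1   4. ] [47.8 10.8] 26.0
[351, 260, 16, 59, 744] ztop 0.2037 depthmean [ 0.683  -0.0076  0.2029] rect [625.2 -58.2] [47.9 11.8] 28.6
[308, 263, 34, 32, 866] ztop 0.1784 depthmean [0.6741 0.0073 0.1774] rect [625.9 -18.2] [32.6 32.4] 27.2
[308, 318, 33, 9, 297] ztop 0.1783 depthmean [ 0.6492 -0.0053  0.1774] rect [583.6 -39.5] [ 9.1 32.6] 27.2
t 4.9 pos [0.6738 0.0077 0.1792] rpy [-1.7999e+02 -1.0000e-02 -6.2720e+01] F [-0.  -0.6 -1.2] w 0.0401
tool shift mm [175.2 318.6  -0.8]
```

View pics/w3.png

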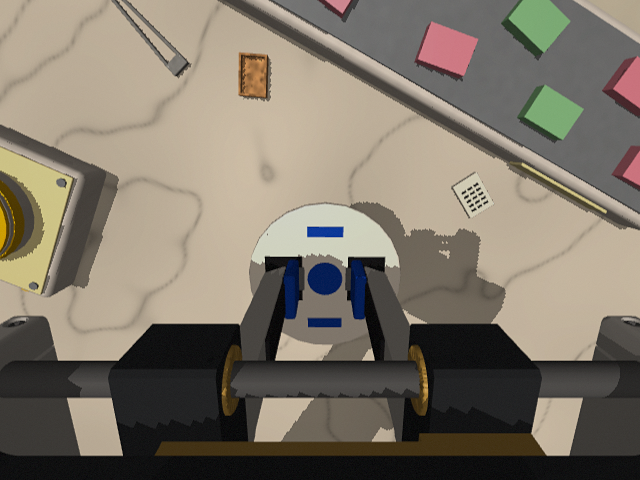

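The cap is lifted level and squeezed: tabs at pixels (292,290) and (358,290), jaw width about 40 mm, tab centres 35 mm apart. I'm moving beside the blue tank to look at its mouth.

```bash
python3 -m jog '[[[0,0,0],[5,30,0],1],[[0,0,0],[12,70,0],1],[[0,0,0],[20,112,0],1],[[0,0,0],[28,154,0],1],[[0,0,0],[36,196,0],1]]';python3 -m jog '[[[0,0,0],[8,42,0],1],[[0,0,0],[16,82,0],1],[[0,0,0],[22,108,0],1],[[0,0,0],[24,122,0],1],[[0,0,0],[24,122,0],1]]';python3 -m jog '[[[0,0,0],[0,0,0],1]]'
cat > mouth.py <<'E'
import sys
from meas import *
o=robot.get_obs(); im,d,K,W=snap('wrist',sys.argv[1])
m=masks(im)['blue']
v,u=np.nonzero(m&(d>0)); P=cloud(K,W,d,m)
k=(np.abs(P[:,2]-.0745)<.006)&(np.hypot(P[:,0]-.471,P[:,1]+.294)<.06)
r=np.zeros_like(m);r[v[k],u[k]]=1
print('n',k.sum(),'rim z',np.median(P[k,2]).round(4))
cs,hi=cv2.findContours(r.astype('uint8'),cv2.RETR_CCOMP,cv2.CHAIN_APPROX_NONE)
for c,h in zip(cs,hi[0]):
    if len(c)<40: continue
    p=onplane(K,W,c[:,0,:],.075)[:,:2]*1000
    e=cv2.fitEllipse(p.astype('float32')); print('hole' if h[3]>=0 else 'outer',len(c),np.round(e[0],1),np.round(e[1],1),c[:,0].mean(0))
E
python3 mouth.py w4.png; python3 rel.py .471 -.294 .18
```

```text
time: 5.4
tool_pos: [0.5128, -0.1143, 0.1751]
ee_rot: [3.136, 0.005, -1.094]
wrist_force: [0.5, 0.1, -0.7]
width: 0.0397
time: 5.9
tool_pos: [0.4169, -0.1914, 0.1772]
ee_rot: [3.14, 0.004, -1.097]
wrist_force: [0.0, 0.5, -0.8]
width: 0.04
time: 6.0
tool_pos: [0.4188, -0.1906, 0.1782]
ee_rot: [3.141, 0.002, -1.095]
wrist_force: [0.3, -0.4, -1.8]
width: 0.0401
n 3725 rim z 0.0751
outer 287 [ 470.4 -296.9] [84.3 84.7] [462.96515679 233.24390244]
hole 203 [ 470.3 -296.6] [61.8 62.5] [463.61576355 234.22660099]
t 6.05 pos [ 0.4192 -0.1905  0.1785] rpy [ 1.7999e+02  9.0000e-02 -6.2660e+01] F [ 0.   0.  -0.9] w 0.0403
tool shift mm [115.7   1.5  -1.7]
```

View pics/w4.png

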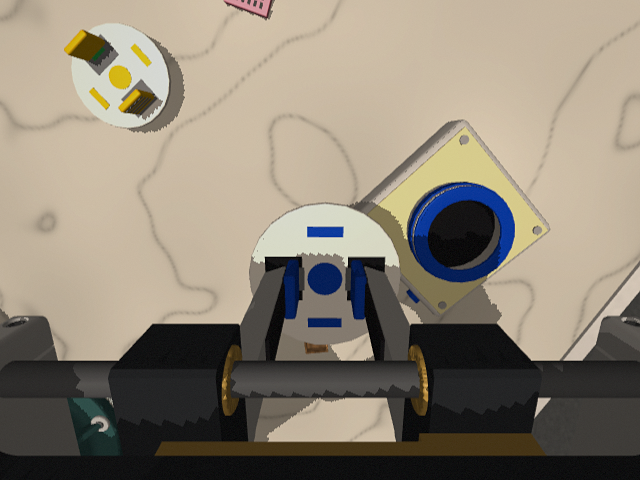

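The wrist view shows the blue mouth centred at pixel (463,234). Its hole measures 62 mm and the rim is at z 0.075, centred at (0.4704, −0.2967), which agrees with the text. I'm moving over it.

```bash
python3 -m jog '[[[0,0,0],[30,0,0],1],[[0,0,0],[65,1,0],1],[[0,0,0],[98,2,0],1],[[0,0,0],[117,2,0],1],[[0,0,0],[117,2,0],1]]';python3 -m jog '[[[0,0,0],[0,0,30],1],[[0,0,0],[0,0,50],1],[[0,0,0],[0,0,60],1],[[0,0,0],[0,0,60],1],[[0,0,0],[0,0,60],1]]'
python3 rel.py .4705 -.296 .101
python3 - <<'E'
from meas import *
P=[]
for n in ('scene','top'):
    im,d,K,W=snap(n,n+'5.png')
    for ce,mm,s in comps(masks(im)['blue'],15):
        Q=cloud(K,W,d,mm);Q=Q[np.hypot(Q[:,0]-.471,Q[:,1]+.295)<.1]
        if len(Q): print(n,s.tolist(),Q.mean(0).round(4),Q.max(0).round(4))
    x,y=((20,200) if n=='scene' else (385,195)); P.append(cv2.resize(im[y:y+200,x:x+200],(400,400)))
im,d,K,W=snap('wrist','w5.png')
for ce,mm,s in comps(masks(im)['blue']):
    print('wrist',s.tolist(),cloud(K,W,d,mm).mean(0).round(4))
cv2.imwrite('pics/p5.png',np.hstack(P)[:,:,::-1])
print([robot.get_obs()['tool_pos'].round(4)])
E
```

```text
time: 6.55
tool_pos: [0.4721, -0.2971, 0.178]
ee_rot: [3.141, 0.001, -1.094]
wrist_force: [-0.4, 0.7, -0.9]
width: 0.0402
time: 7.05
tool_pos: [0.4711, -0.2958, 0.1203]
ee_rot: [-3.141, -0.001, -1.094]
wrist_force: [0.1, -0.6, -0.7]
width: 0.0401
t 7.05 pos [ 0.4711 -0.2958  0.1203] rpy [-1.7997e+02 -6.0000e-02 -6.2660e+01] F [ 0.1 -0.6 -0.7] w 0.0401
tool shift mm [-0.1  0.6 19.3]
scene [114, 273, 21, 20, 314] [ 0.4656 -0.282   0.13  ] [ 0.4761 -0.2731  0.1417]
scene [102, 291, 26, 20, 158] [ 0.4827 -0.3034  0.1227] [ 0.4928 -0.287   0.1414]
scene [136, 297, 11, 10, 49] [ 0.4962 -0.283   0.1152] [ 0.5019 -0.274   0.1167]
scene [89, 309, 75, 51, 1271] [ 0.4932 -0.3096  0.0707] [ 0.5175 -0.2365  0.1103]
top [460, 270, 26, 37, 279] [ 0.4841 -0.2605  0.0731] [ 0.5127 -0.2128  0.2442]
top [483, 278, 10, 7, 28] [ 0.4956 -0.2812  0.1147] [ 0.5006 -0.2733  0.1184]
wrist [270, 190, 113, 38, 1017] [ 0.5035 -0.281   0.0738]
wrist [307, 227, 36, 10, 360] [ 0.4954 -0.284   0.1165]
wrist [284, 260, 15, 59, 665] [ 0.4657 -0.2798  0.138 ]
wrist [351, 260, 15, 59, 684] [ 0.4814 -0.3105  0.1378]
wrist [307, 263, 35, 32, 870] [ 0.4705 -0.2968  0.1164]
wrist [308, 318, 33, 9, 296] [ 0.4456 -0.3094  0.1165]
[array([ 0.4714, -0.2966,  0.1212])]
```

View pics/p5.png

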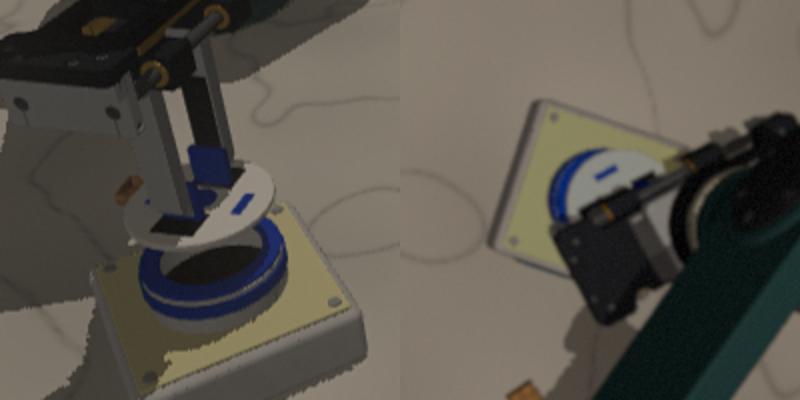

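The crops show the cap squeezed and level directly above the blue neck (cap about (195,205) in the left crop, neck (215,265)). By the wrist camera, the cap centre (0.4705, −0.2968) matches the mouth (0.4704, −0.2967). The disc should meet the rim about 36 mm down.

```bash
python3 -m jog '[[[0,0,0],[0,0,10],1],[[0,0,0],[0,0,18],1],[[0,0,0],[0,0,25],1],[[0,0,0],[0,0,30],1],[[0,0,0],[0,0,32],1]]'; python3 -m jog '[[[0,0,0],[0,0,1],1],[[0,0,0],[0,0,2],1],[[0,0,0],[0,0,2],1]]'; python3 -m jog '[[[0,0,0],[0,0,1],1],[[0,0,0],[0,0,1],1]]'
python3 - <<'E'
from meas import *
im,d,K,W=snap('wrist')
for ce,mm,s in comps(masks(im)['blue']): print('wrist',s.tolist(),cloud(K,W,d,mm).mean(0).round(4))
E
```

```text
time: 7.7
tool_pos: [0.47, -0.2959, 0.0862]
ee_rot: [3.141, 0.002, -1.095]
wrist_force: [0.2, -0.6, -1.7]
width: 0.0404
time: 8.0
tool_pos: [0.4707, -0.2964, 0.0857]
ee_rot: [-3.141, -0.0, -1.095]
wrist_force: [-0.5, 0.0, -1.4]
width: 0.0401
time: 8.2
tool_pos: [0.4708, -0.2965, 0.0853]
ee_rot: [-3.141, -0.001, -1.095]
wrist_force: [-0.8, -0.1, 2.6]
width: 0.0404
wrist [270, 197, 124, 47, 509] [ 0.5068 -0.2831  0.0677]
wrist [307, 227, 36, 10, 360] [ 0.4948 -0.284   0.0807]
wrist [284, 260, 15, 59, 643] [ 0.4651 -0.2797  0.1027]
wrist [351, 260, 16, 59, 669] [ 0.4809 -0.3105  0.1021]
wrist [307, 263, 35, 32, 869] [ 0.4699 -0.2968  0.0806]
wrist [308, 318, 33, 9, 286] [ 0.4448 -0.3092  0.0806]
wrist [284, 343, 13, 12, 49] [ 0.3859 -0.3098  0.03  ]
```

```bash
python3 -m jog '[[[0,0,0],[0,0,0.5],1],[[0,0,0],[0,0,1],1],[[0,0,0],[0,0,1],1]]'
```

```text
time: 8.55
tool_pos: [0.4708, -0.2965, 0.0853]
ee_rot: [-3.141, -0.002, -1.095]
wrist_force: [-0.6, 1.7, 6.7]
width: 0.0405
```

Contact force is rising (6.7 N) and the disc top is at 0.080, so the cap is seated. Releasing.

```bash
python3 -m jog '[[[0,0,0],[0,0,0],0.4],[[0,0,0],[0,0,0],0],[[0,0,0],[0,0,0],-1],[[0,0,0],[0,0,0],-1],[[0,0,0],[0,0,0],-1]]';python3 -m jog '[[[0,0,0],[0,0,0],-1],[[0,0,0],[0,0,0],-1],[[0,0,0],[0,0,0],-1]]'; python3 tabs.py w6.png
```

```text
time: 9.05
tool_pos: [0.4708, -0.2965, 0.0837]
ee_rot: [-3.141, -0.001, -1.095]
wrist_force: [-0.5, -0.3, 0.1]
width: 0.0676
time: 9.35
tool_pos: [0.4702, -0.296, 0.0827]
ee_rot: [3.141, 0.001, -1.095]
wrist_force: [0.1, -0.5, -0.0]
width: 0.0912
[265, 197, 129, 42, 514] ztop 0.0767 depthmean [ 0.5011 -0.282   0.0778] rect [ 496.  -287.1] [20.2 82.3] 23.6
[309, 228, 36, 10, 360] ztop 0.0815 depthmean [ 0.4948 -0.2844  0.0806] rect [ 486.7 -288.9] [ 6.  22.7] 27.3
[262, 261, 18, 60, 661] ztop 0.1069 depthmean [ 0.4578 -0.271   0.1059] rect [ 427.4 -274.9] [33.6  8. ] 27.8
[374, 261, 18, 60, 671] ztop 0.1069 depthmean [ 0.4841 -0.3222  0.106 ] rect [ 463.5 -345.5] [32.9  7.9] 27.1
[309, 264, 35, 32, 891] ztop 0.0816 depthmean [ 0.4701 -0.2971  0.0806] rect [ 457.4 -303.7] [22.4 22.9] 27.3
[309, 320, 34, 9, 300] ztop 0.0816 depthmean [ 0.4451 -0.3098  0.0807] rect [ 427.7 -318.7] [ 6.2 23.1] 27.3
[284, 344, 14, 13, 52] ztop 0.0325 depthmean [ 0.3868 -0.3096  0.0314] rect [ 397.  -306.1] [10.6  2.7] 72.1
```

View pics/w6.png

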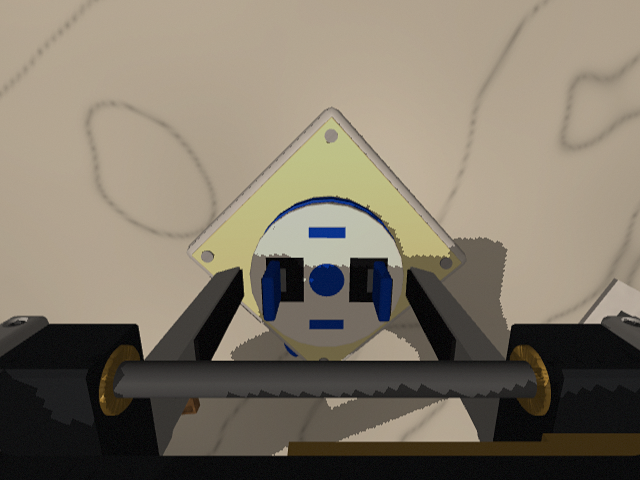

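The cap sits on the collar with both tabs sprung out (pixels (271,291) and (383,291)). Tab centres are 57.6 mm apart, the same as when free on the table. I'm retreating straight up to check again.

```bash
python3 -m jog '[[[0,0,0],[0,0,-15],-1],[[0,0,0],[0,0,-40],-1],[[0,0,0],[0,0,-75],-1],[[0,0,0],[0,0,-110],-1],[[0,0,0],[0,0,-130],-1]]';python3 -m jog '[[[0,0,0],[-25,0,0],-1],[[0,0,0],[-65,0,0],-1],[[0,0,0],[-105,0,0],-1],[[0,0,0],[-120,0,0],-1],[[0,0,0],[-120,0,0],-1]]'; python3 tabs.py w7.png
python3 - <<'E'
from meas import *
P=[]
for n in ('scene','top'):
    im,d,K,W=snap(n)
    x,y=((20,200) if n=='scene' else (385,195)); P.append(cv2.resize(im[y:y+200,x:x+200],(400,400)))
    for ce,mm,s in comps(masks(im)['blue'],20):
        Q=cloud(K,W,d,mm);Q=Q[np.hypot(Q[:,0]-.471,Q[:,1]+.295)<.1]
        if len(Q): print(n,s.tolist(),Q.mean(0).round(4),Q[:,2].max().round(4))
cv2.imwrite('pics/p7.png',np.hstack(P)[:,:,::-1])
E
```

```text
time: 9.9
tool_pos: [0.4715, -0.297, 0.2185]
ee_rot: [-3.139, -0.006, -1.095]
wrist_force: [0.8, -0.3, -0.2]
width: 0.0936
time: 10.4
tool_pos: [0.4155, -0.1887, 0.2151]
ee_rot: [-3.14, -0.003, -1.093]
wrist_force: [-0.6, -0.3, 0.1]
width: 0.0942
[402, 176, 60, 72, 360] ztop 0.0695 depthmean [ 0.4764 -0.262   0.0684] rect [ 471.8 -274.1] [30.1 86.1] 85.8
[446, 193, 23, 6, 132] ztop 0.0817 depthmean [ 0.4947 -0.2846  0.0807] rect [ 496.  -298.8] [ 5.1 22.2] 27.4
[421, 213, 14, 32, 236] ztop 0.107 depthmean [ 0.4571 -0.2706  0.1059] rect [ 451.8 -294.7] [28.1  7.5] 27.7
[481, 213, 22, 32, 468] ztop 0.1067 depthmean [ 0.4837 -0.322   0.1058] rect [ 483.7 -356.4] [28.1  8.2] 27.3
[443, 215, 22, 20, 337] ztop 0.0815 depthmean [ 0.4701 -0.2972  0.0805] rect [ 468.9 -312.5] [20.3 21.8] 27.4
[440, 251, 22, 5, 104] ztop 0.0815 depthmean [ 0.4454 -0.3098  0.0808] rect [ 441.3 -326.7] [ 4.5 22.1] 27.4
[401, 275, 8, 11, 46] ztop 0.0325 depthmean [ 0.3884 -0.3082  0.0313] rect [ 392.7 -301.9] [9.9 4.2] 61.6
scene [123, 290, 22, 19, 303] [ 0.4606 -0.2727  0.0954] 0.1068
scene [98, 314, 35, 25, 326] [ 0.4793 -0.3124  0.0898] 0.1074
scene [140, 319, 11, 10, 47] [ 0.4957 -0.2835  0.0801] 0.0816
scene [90, 319, 74, 41, 462] [ 0.5023 -0.3138  0.0641] 0.0689
scene [102, 336, 50, 14, 65] [ 0.5057 -0.3164  0.0736] 0.0765
top [460, 275, 11, 32, 57] [ 0.4803 -0.2548  0.0653] 0.0698
top [477, 278, 10, 6, 27] [ 0.4955 -0.282   0.08  ] 0.0826
top [503, 282, 11, 13, 76] [ 0.484  -0.3184  0.0997] 0.1082
top [484, 291, 11, 11, 95] [ 0.4703 -0.2945  0.0792] 0.0819
top [472, 298, 11, 14, 75] [ 0.4587 -0.2682  0.1023] 0.1071
```

View pics/p7.png

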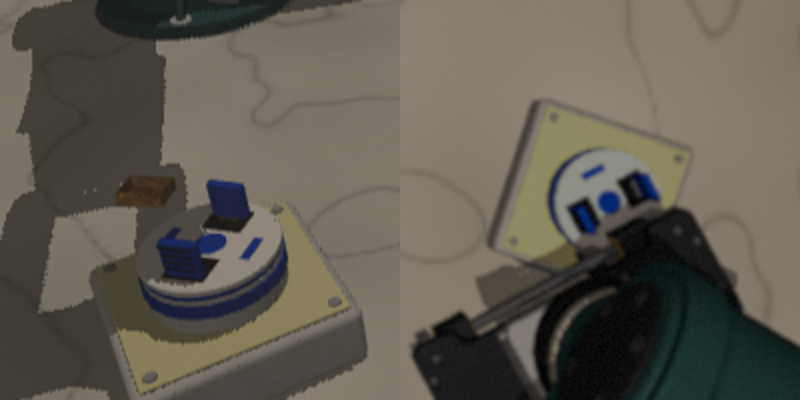

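The cap lies flat on the blue collar (left crop around (212,250)), with both tabs upright and out. The robot is clear, so I'm handing in.

```bash
python3 -m jog '[[[0,0,0],[0,0,0],-1]]'; python3 -c "
from bench import close_job; print(close_job())"
```

```text
time: 10.65
tool_pos: [0.416, -0.1907, 0.2133]
ee_rot: [3.141, 0.0, -1.096]
wrist_force: [-0.1, 0.1, 0.0]
width: 0.0939
the job is handed in; nothing more can be done
None
```

The blue-tabbed cap is on the blue-collared neck with both tabs sprung out, and I handed the job in at about 10.7 s on the robot's clock. I squeezed the tabs home (jaw reading 40 mm), carried the cap level to the neck, and lowered it until the rim took about 7 N. Then I released it, lifted straight up and moved the arm aside.

**Last checks:**
- **Seating:** the disc top is level at z 0.080–0.081, against 0.080 expected, so the disc lies on the rim.
- **Tabs:** their centres are about 58 mm apart, the same as when free on the table, so both are fully out. The hooks under the rim could not be seen directly; I infer them from this spacing.
- **Centring:** the cap centre is within about 0.5 mm of the mouth by the wrist camera.
- **Robot:** the gripper is open and clear, with zero wrist force.

**Disagreements:**
- The top and scene cameras put the mouth 1–3 mm from where the wrist camera did. I used the wrist value because it measured cap and mouth alike.
- Triangulating the tab tops from the two fixed cameras gave 43 mm, against 47 mm from depth and the text.
- The jaws read about 40 mm where the text gives 42 mm for fully squeezed tabs.

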